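Home a detented filter wheel, count four clicks and bolt it

TASK

The filter wheel carries no numbers, so set it by feel: by its crank pin, turn it clockwise (seen from above) as far as the sprung home stop and rest it against the stop gently, then turn it anticlockwise four clicks, counting from the notch it drops into by itself on leaving the stop, and let it settle there. Then slide the lock bolt in by its knob until it seats in the wheel's rim, and let go. Leave the flask, the beaker and the bottle where they stand.

Things in the scene. Friction and masses are not known exactly. Their poses are not given: they have to be found in the camera images.
- base: Fixed round grey base, 210 mm across, 13 mm high. Origin on the wheel's vertical axis at the trolley top, z up; base angles count anticlockwise from its x axis. Round its rim: optics bridge at 38 degrees (flat arm reaching over the disc to 47 mm from the axis), lock bolt at 72, home stop near 126, spring plunger at -36. Nothing but crank pin and bolt knob rises over 66 mm above the trolley.
- wheel: Horizontal ten-lobed steel disc, 156 mm across, on a fixed vertical axis. Origin on the axis at its underside, 45 mm above the trolley; x axis towards the crank pin. A spring plunger drops into a notch every 36 degrees. At the pin it takes 4 to 6 N to leave a notch, falling to nothing half way; then the wheel is pulled on into the next notch: one click. Let go, it centres itself.
- hub (a point): Centre of the disc's top face, on the wheel's axis, 53 mm above the trolley; the disc is 8 mm thick. The home notch (count 0) has the crank pin at base angle 144 degrees. The count rises anticlockwise to 6; further on it is blocked. The wheel starts in a notch from 1 to 6, or rarely poised on a crest between two.
- crank_top (a point): Centre of the top of the crank pin: upright black pin, 12 mm in diameter, 50 mm high on the disc (53 to 103 mm above the trolley), 50 mm from the wheel's axis. It does not spin on its own: fingers that hold it turn with it or let it slip round between them.
- lug (a point): Top centre of the small steel lug on the disc, 66 mm from the axis in line with the crank pin; 12 mm radial, 8 mm tangential, 10 mm high. Turned clockwise past the home notch, it meets the home stop's pad.
- home_stop: Adjustable stop on the base rim: clamped foot, sprung arm over the disc, 10 mm round pad 66 mm from the axis. Origin on the axis, x axis to the middle of the adjustment: this pose does not tell where the pad is clamped. The lug meets it 6 to 14 degrees clockwise of home, before the crest. Yields 8 N per mm; over 18 N bends it. The pin feels 1.3 times the pad's force plus 1 to 4 N of detent.
- lock_bolt (a joint): Slide of the lock bolt, in m: 0 drawn out (as found), growing as the bolt moves towards the wheel's axis; 0.015 when seated in a notch of a wheel that stands on a click, about 0.009 when it strikes a lobe. It stays where it is left; friction 3 N.
- bolt_knob (a point): Centre of the top of the bolt's knob: an upright black pin, 12 mm in diameter, 26 mm high above the bolt (from 53 to 82 mm above the trolley), at base angle 72 degrees, 119 mm from the wheel's axis when the bolt is drawn out. Pushing it straight towards the wheel's axis moves the bolt in.
- flask: Glass conical flask, 78 mm across, 135 mm high, standing far right; a bystander. Origin at the centre of its underside.
- beaker: Empty glass beaker, 72 mm across, 90 mm high, standing behind the wheel on the right; a bystander. Origin at the centre of its underside.
- reagent_bottle: White screw-cap bottle, 58 mm across, 123 mm high, standing on the right; a bystander. Origin at the centre of its underside.

How it is judged:
By the outcome, as a careful person would: the job done as asked, in the order asked, and still so for the second after the job is handed in, with the robot touching nothing.
It also fails if it takes over 72 s, if anything falls off the work surface, if the arm or the gripper's body presses on something with over 40 N, if the wrist force passes 120 N, or if a joint passes its speed limit or range.

ROBOT

A 6-joint arm with a two-finger parallel gripper is mounted at the origin on a cart in front of the work surface, level with it; the furniture and walls round the work are solid. World frame = base frame: x ahead of the robot, y to its left, z up, the work surface at z = 0. Lengths are in m, angles in rad, forces in N, time in s.
With the tool pointing down it reaches from about 0.325 to 0.75 m from the base axis. Payload 7.6 kg.
Tool frame: the origin (TCP) lies on the mounting face of the last link; the fingertips stand 173 mm ahead of it and the grasp point (between the pads) lies robot.tcp_to_grasp ahead of it (robot.tcp_to_grasp is the distance from the TCP to the grasp point, in m); z points along the fingers, y is the line along which they close (so a half turn about z gives the same grasp; the last joint's range is limited). The gripper opens to 85 mm and grips with 20 to 120 N. Pads are 22 mm wide; open, the fingers measure 114 mm over their backs; the gripper's body (76 mm by 85 mm) begins 54 mm behind the grasp point. The pads swing forward as they close: fully open they stand 13 mm farther back than shut.
Start: joints at [1.133, 0.052, 1.401, -0, 1.689, -0.07], TCP at [0.189, 0.49, 0.405] pointing down, gripper open.
Joint ranges: [-2.9, 2.9], [-0.91, 2.17], [0.12, 2.37], [-1.06, 4.2], [0.26, 2.73], [-2.93, 2.93]. Speed limits (rad/s): [2.57, 2.57, 3.01, 3.14, 3.14, 3.14].

INTERFACE

Orientations are given as a unit quaternion [x, y, z, w].
In Python, from plant import robot gives the robot as it stands. The module is installed in compiled form; this text tells all that it offers.
- The arm moves only by the tool drive_tool, never from a script. Its argument "increments" is a list of rows, each a list of 7 numbers: the shift along the tool's x, y, z in units of 0.2 m (1.0 is 0.2 m), then the turn, a rotation vector about the tool's x, y, z in units of 2 pi rad (1.0 is 2 pi rad), then the closure, from -1 (fully open) to 1 (shut), so that 0 is half open. A call has exactly 8 rows; each row shifts and turns the commanded pose from where the row before left it, along the tool's axes as they then stand; what a row does not reach is not made up. A row lasts 1/10 s, in which the tool goes at most 50 mm and 8.59 degrees, less where a joint would pass 70% of its speed; a pose out of reach is approached as far as the arm can. A call with a number of a shift or a turn outside -1 to 1 is refused whole. A call with a gripper value outside its range is refused whole. The fingers move at their own pace and stop on an object; the grip force is fixed at half the most. Time passes only in rows, so rows that do not move let the fingers close, or fill a call up. It gives the time, the measured TCP pose, the force, the opening and the grip force at its end, in the units of the state.
- robot.get_state(): the state, without advancing time (a new reading comes with each control period).
- robot.snapshot(name): name is "scene" or "top" or "wrist"; returns a dict with "frame" (384x512x3 uint8, red, green, blue), "intrinsics" (3x3 intrinsics, pixels), "dist" ([k1, k2, p1, p2, k3] as OpenCV has them; the pictures are not rectified), "position" and "rotation" of the camera in the world. Camera axes: x right, y down, z forward; pixel columns grow to the right and rows downward; lengths in m; the calibration is good to about 2 mm. A picture is of the moment at which its call begins. There is no depth.
- robot.hand_in(): hands the job in; it is judged then, once.
Trained networks look in a picture, given as the dict that the camera call returned (one of the last four; its "shot" number tells which), for a name from the list of things; names that differ only in an ending like _2 or _b are one class to them, and where a whole thing is asked for, a point or a joint stands for the part that bears it (a point fixed in the world has none). Each returns a list of dicts, best first, with "confidence" (0 to 1); they miss things now and then, are a little off and sometimes report something else, mostly with a low value. They report only what shows in the picture. A call takes as long as a camera call.
- robot.look_for(picture, name): "xy" ([column, row] in pixels, amid what is visible of it).
The state is a dict: "time": time; "joint_positions": joint angles; "dq": joint speeds; "joint_torque": joint torques, N m; "tcp_pos": TCP position; "eef_rot": TCP orientation; "wrist_force": force on the tool from outside, world axes, zero at the start; "wrist_torque": the same for the moment, N m; "gripper_width": finger opening in m; "gripper_force": force on a finger pad.
Only numpy, scipy, OpenCV 4.12 (cv2) and the standard library are available. Lean on these libraries where they do the work, as an engineer would, in place of code of your own. Each camera call takes 0.05 s, during which the arm holds its last target. There are 200 camera calls.

## Working session

There is one attempt and no reset: what is moved stays moved. The work goes in short steps, Python scripts to look and compute and a tool call to move; the robot and the scene stay as the last step left them, time stands still between calls to the robot, and variables do not carry over. Pictures are saved under pics/ and viewed, at most 10 in all, crops included, and the job is handed in when it is done.

Besides the shell and the picture viewer there is one more tool, called after ">>>" by a JSON object that holds its "api" and its "payload". drive_tool: Moves the arm, as the interface text tells. Shifts and turns lie within -1 to 1; 1 stands for 0.2 m of shift or 2 pi rad of turn. Its arguments: {"type":"object","properties":{"increments":{"type":"array","items":{"type":"array","items":{"type":"number","minimum":-1,"maximum":1}}}},"required":["increments"]}

```bash
mkdir -p pics; cat > h.py <<'E'
import numpy as np, cv2
from plant import robot
def ray(s,xy):
    K=np.array(s["intrinsics"],float);d=np.array(s["dist"],float)
    u=cv2.undistortPoints(np.array([[xy]],float),K,d)[0,0]
    R=np.array(s["rotation"]); 
    if R.ndim==1:
        from scipy.spatial.transform import Rotation as Q; R=Q.from_quat(R).as_matrix()
    return np.array(s["position"],float),R@np.array([u[0],u[1],1.])
def atz(s,xy,z):
    p,r=ray(s,xy); return p+r*(z-p[2])/r[2]
def save(s,n): cv2.imwrite(f"pics/{n}.png",s["frame"][:,:,::-1])
Z=dict(base=0.0,wheel=.05,hub=.053,crank_top=.103,lug=.063,home_stop=.05,lock_bolt=.05,bolt_knob=.082,flask=.05,beaker=.05,reagent_bottle=.06)
E
python3 - <<'E'
from h import *
print(robot.tcp_to_grasp,robot.get_state())
for c in("scene","top"):
    s=robot.snapshot(c);save(s,c+"0");print(c,s["position"])
    for n in Z:
        for r in robot.look_for(s,n)[:2]: print(n,np.round(r["xy"],1),round(r["confidence"],2),np.round(atz(s,r["xy"],Z[n]),3))
E
```

```text
0.1547 {'time': 0.0, 'joint_positions': array([ 1.13271320e+00,  5.28435555e-02,  1.40173464e+00,  4.35288347e-05,
        1.68857448e+00, -7.02758807e-02]), 'dq': array([ 7.40474239e-04, -5.51508931e-04,  9.78879292e-04,  7.70840516e-04,
       -9.05479613e-04,  9.49961809e-06]), 'joint_torque': array([-7.31564364e-05, -3.81669009e+01, -3.60186303e+01,  3.06614731e-05,
        6.18278296e-03,  6.55468426e-06]), 'tcp_pos': array([0.18872573, 0.48987781, 0.40386365]), 'eef_rot': array([ 1.82866199e-01,  9.83137500e-01, -7.49515726e-04, -2.17056408e-04]), 'wrist_force': array([0.63553729, 0.03664983, 0.6878107 ]), 'wrist_torque': array([ 0.02788856, -0.00762498, -0.03712489]), 'gripper_force': 0.0, 'gripper_width': 0.08547969429342704}
scene [-0.1554064  -0.45815007  0.6036048 ]
base [212.2 228.9] 0.56 [0.569 0.029 0.   ]
wheel [211.9 220.4] 0.89 [0.536 0.007 0.05 ]
hub [334.4 235.1] 0.7 [ 0.605 -0.25   0.053]
hub [209.8 219.4] 0.63 [0.533 0.01  0.053]
crank_top [211.1 219. ] 0.97 [ 0.473 -0.034  0.103]
crank_top [351.9 209.7] 0.41 [ 0.639 -0.272  0.103]
lug [211.5 219.8] 0.67 [ 0.521 
[... 221 characters left out ...]
.3 221.1] 0.35 [0.532 0.008 0.05 ]
beaker [309.5 197.5] 0.9 [ 0.728 -0.145  0.05 ]
reagent_bottle [337.4 235.4] 0.72 [ 0.597 -0.259  0.06 ]
top [ 0.50913478 -0.08110799  0.93944113]
base [217.3 221.7] 0.6 [0.548 0.022 0.   ]
wheel [215.5 221.8] 0.92 [0.546 0.021 0.05 ]
hub [218.9 224.5] 0.72 [0.539 0.012 0.053]
crank_top [217.1 225.9] 0.9 [0.534 0.011 0.103]
lug [218.6 224.4] 0.7 [0.539 0.012 0.063]
home_stop [174.3 221.9] 0.61 [0.545 0.123 0.05 ]
lock_bolt [170.9 223. ] 0.45 [0.542 0.132 0.05 ]
flask [329. 161.] 0.76 [ 0.701 -0.26   0.05 ]
beaker [280.7 151.7] 0.67 [ 0.724 -0.139  0.05 ]
beaker [329.4 161.9] 0.45 [ 0.699 -0.261  0.05 ]
reagent_bottle [328.  200.6] 0.9 [ 0.6   -0.254  0.06 ]
```

```bash
python3 - <<'E'
import cv2
a=cv2.imread("pics/top0.png")[120:320,130:370];b=cv2.imread("pics/scene0.png")[150:290,120:370]
cv2.imwrite("pics/t1.png",cv2.resize(a,None,fx=3,fy=3,interpolation=2))
cv2.imwrite("pics/s1.png",cv2.resize(b,None,fx=3.2,fy=3.2,interpolation=2))
E
```

```text
(no output)
```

View pics/t1.png

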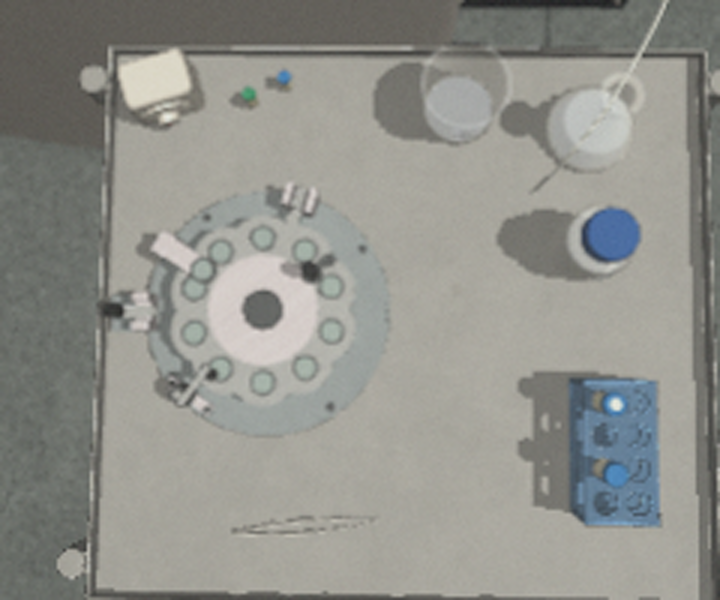

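View pics/s1.png

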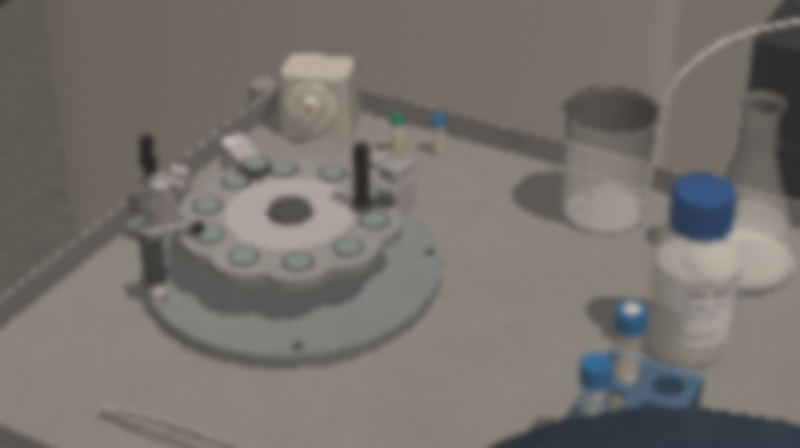

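The top view shows the hub at crop (262,309), the crank pin top at (311,270), the bolt knob at (112,310), the home-stop pad at (211,374), the bridge at (175,250) and the plunger at (298,198). The flask, beaker and bottle all stand far to the right. The scene view agrees.

```bash
python3 - <<'E'
from h import *
s=robot.snapshot("top")
P={}
for n,c,z in(("hub",(262,309),.053),("crank",(311,270),.103),("knob",(112,310),.082),("pad",(211,374),.06),("base",(268,311),.013),("plunger",(298,198),.05),("bridge",(175,250),.06)):
    P[n]=atz(s,(130+c[0]/3-.33,120+c[1]/3-.33),z)
    d=P[n]-P["hub"];print(n,P[n].round(4),np.hypot(*d[:2]).round(4),np.degrees(np.arctan2(d[1],d[0])).round(1))
s=robot.snapshot("scene")
for n,c,z in(("hub",(290,210),.053),("crank",(361,148),.103),("knob",(148,140),.082)):
    print(n,atz(s,(120+c[0]/3.2-.33,150+c[1]/3.2-.33),z).round(4))
E
```

```text
hub [0.5437 0.0171 0.053 ] 0.0 0.0
crank [ 0.5723 -0.0259  0.103 ] 0.0516 -56.3
knob [0.5406 0.1332 0.082 ] 0.1161 91.5
pad [0.4907 0.0564 0.06  ] 0.066 143.5
base [0.5436 0.0164 0.013 ] 0.0008 -97.2
plunger [ 0.6363 -0.0105  0.05  ] 0.0966 -16.6
bridge [0.591  0.0889 0.06  ] 0.0859 56.6
hub [0.5477 0.0183 0.053 ]
crank [ 0.5712 -0.026   0.103 ]
knob [0.5396 0.1312 0.082 ]
```

>>> {"api": "drive_tool", "payload": {"increments": [[-0.17,-0.107,0,0,0,0,-1],[-0.17,-0.107,0,0,0,0,-1],[-0.17,-0.107,0,0,0,0,-1],[-0.17,-0.107,0,0,0,0,-1],[-0.17,-0.107,0,0,0,0,-1],[-0.17,-0.107,0,0,0,0,-1],[-0.17,-0.107,0,0,0,0,-1],[-0.17,-0.107,0,0,0,0,-1]]}}

```text
time: 2.1
tcp_pos: [0.3816, 0.2309, 0.4049]
eef_rot: [0.183, 0.983, 0.0, 0.0]
wrist_force: [0.4, 0.8, -0.3]
gripper_width: 0.085
gripper_force: 0.0
```

>>> {"api": "drive_tool", "payload": {"increments": [[-0.17,-0.107,0,0,0,0,-1],[-0.17,-0.107,0,0,0,0,-1],[-0.17,-0.107,0,0,0,0,-1],[-0.17,-0.107,0,0,0,0,-1],[-0.17,-0.107,0,0,0,0,-1],[-0.17,-0.107,0,0,0,0,-1],[-0.17,-0.107,0,0,0,0,-1],[-0.17,-0.107,0,0,0,0,-1]]}}

```text
time: 2.9
tcp_pos: [0.574, -0.0267, 0.4047]
eef_rot: [0.183, 0.983, 0.0, 0.0]
wrist_force: [0.8, 1.3, -0.5]
gripper_width: 0.0856
gripper_force: 0.0
```

>>> {"api": "drive_tool", "payload": {"increments": [[0,0,0.05,0,0,0.0183,0.3],[0,0,0.05,0,0,0.0183,0.3],[0,0,0.05,0,0,0.0183,0.3],[0,0,0.05,0,0,0.0183,0.3],[0,0,0.05,0,0,0.0183,0.3],[0,0,0.05,0,0,0,0.3],[0,0,0.05,0,0,0,0.3],[0,0,0,0,0,0,0.3]]}}

```text
time: 3.7
tcp_pos: [0.573, -0.0252, 0.3328]
eef_rot: [0.453, 0.891, -0.0, -0.001]
wrist_force: [0.7, 0.2, -0.3]
gripper_width: 0.03
gripper_force: 0.0
```

```bash
cat >> h.py <<'E'
def st():
    from scipy.spatial.transform import Rotation as Q
    s=robot.get_state();R=Q.from_quat(s["eef_rot"]).as_matrix()
    print("t",round(s["time"],2),"tcp",np.round(s["tcp_pos"],4),"yawy",round(np.degrees(np.arctan2(R[1,1],R[0,1])),2),"zt",R[:,2].round(3),"Ftool",(R.T@s["wrist_force"]).round(2),"w",round(s["gripper_width"],4),"q6",round(s["joint_positions"][5],2))
    return s,R
E
python3 - <<'E'
from h import *
st()
s=robot.snapshot("wrist");save(s,"w1")
for n in("hub","crank_top","lug","bolt_knob","home_stop"):
    for r in robot.look_for(s,n)[:2]: print(n,np.round(r["xy"],1),round(r["confidence"],2),np.round(atz(s,r["xy"],Z[n]),4))
E
```

```text
t 3.7 tcp [ 0.573  -0.0252  0.3328] yawy 36.12 zt [-0.003  0.    -1.   ] Ftool [-0.22  0.65  0.29] w 0.03 q6 -0.74
hub [261.4 121.7] 0.78 [0.5401 0.0163 0.053 ]
crank_top [261.9 119.1] 0.75 [0.5359 0.0226 0.103 ]
lug [261.5 119.1] 0.59 [0.5384 0.0187 0.063 ]
bolt_knob [345.7   7.5] 0.55 [0.5385 0.1019 0.082 ]
home_stop [235.5  16.6] 0.98 [0.4849 0.0624 0.05  ]
```

View pics/w1.png

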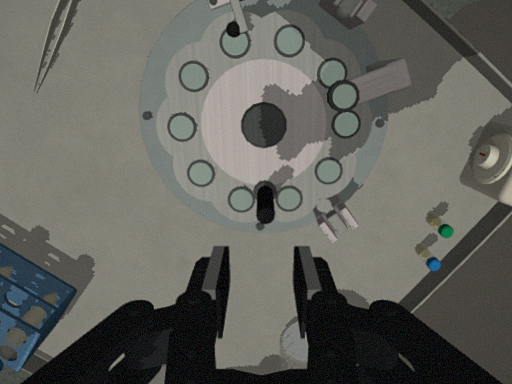

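The wrist view shows the hub disc at (264,124), the crank pin from (265,188) to (265,218), the stop pad at (233,29) and the plunger at (338,220).

```bash
python3 - <<'E'
from h import *
s=robot.snapshot("wrist")
print(s["position"])
h=atz(s,(264,124.5),.053)
for n,c,z in(("hub",(264,124.5),.053),("pinA",(265,190),.053),("pinA103",(265,190),.103),("pinB",(265,216),.103),("pad",(233,29),.063),("h1",(240.5,199.5),.053),("h2",(289,198),.053),("h3",(289,41),.053),("h4",(235,41.5),.053)):
    p=atz(s,c,z);d=p-h;print(n,p.round(4),np.hypot(*d[:2]).round(4),np.degrees(np.arctan2(d[1],d[0])).round(1))
E
```

```text
[0.52309328 0.0411414  0.30455391]
hub [0.5445 0.0154 0.053 ] 0.0 0.0
pinA [ 0.5747 -0.0245  0.053 ] 0.05 -53.0
pinA103 [ 0.5644 -0.0115  0.103 ] 0.0334 -53.5
pinB [ 0.5747 -0.0255  0.103 ] 0.0508 -53.6
pad [0.4911 0.0544 0.063 ] 0.0662 143.8
h1 [ 0.5639 -0.042   0.053 ] 0.0606 -71.4
h2 [ 0.5936 -0.0189  0.053 ] 0.0599 -34.9
h3 [0.5249 0.0711 0.053 ] 0.0591 109.4
h4 [0.4954 0.0493 0.053 ] 0.0597 145.4
```

>>> {"api": "drive_tool", "payload": {"increments": [[-0.005,0.007,0.07,0,0,-0.002,0.3],[0,0,0.07,0,0,0,0.3],[0,0,0.07,0,0,0,0.3],[0,0,0.07,0,0,0,0.3],[0,0,0.07,0,0,0,0.3],[0,0,0.07,0,0,0,0.4],[0,0,0.02,0,0,0,0.5],[0,0,0,0,0,0,0.6]]}}

```text
time: 4.85
tcp_pos: [0.5749, -0.0252, 0.2458]
eef_rot: [0.448, 0.894, -0.0, -0.001]
wrist_force: [-0.8, 1.2, 0.0]
gripper_width: 0.0174
gripper_force: 0.0
```

```bash
python3 - <<'E'
from h import *
st()
s=robot.snapshot("wrist");save(s,"w2")
E
```

```text
t 4.85 tcp [ 0.5749 -0.0252  0.2458] yawy 36.71 zt [-0.001  0.    -1.   ] Ftool [ 1.46  0.09 -0.03] w 0.0174 q6 -0.75
```

View pics/w2.png

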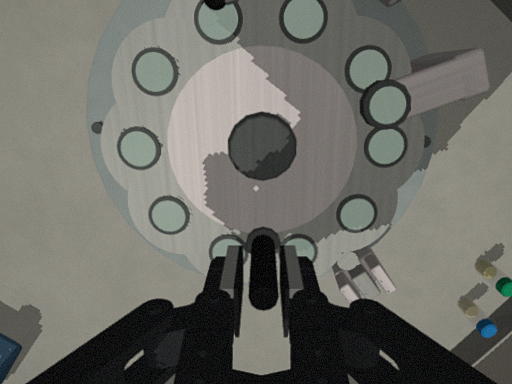

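The pin (263,270) sits between the fingers with some play each side, so I'll turn the wheel clockwise with the fingers caging it.

>>> {"api": "drive_tool", "payload": {"increments": [[0.0005,-0.0157,0,0,0,0.01,0.66],[0.0005,-0.0157,0,0,0,0.01,0.66],[0.0005,-0.0157,0,0,0,0.01,0.66],[0.0005,-0.0157,0,0,0,0.01,0.66],[0.0005,-0.0157,0,0,0,0.01,0.66],[0.0005,-0.0157,0,0,0,0.01,0.66],[0.0005,-0.0157,0,0,0,0.01,0.66],[0.0005,-0.0157,0,0,0,0.01,0.66]]}}

```text
time: 5.7
tcp_pos: [0.5519, -0.0347, 0.2478]
eef_rot: [0.658, 0.753, 0.0, 0.0]
wrist_force: [-3.4, 0.1, 1.3]
gripper_width: 0.0141
gripper_force: 1.3
```

```bash
cat >> h.py <<'E'
H=np.array([.5445,.0155])
def pol():
    s,R=st();d=s["tcp_pos"][:2]+R[:2,2]*.155-H
    print("grasp r",np.hypot(*d).round(4),"ang",np.degrees(np.arctan2(d[1],d[0])).round(2))
E
python3 -c "
from h import *
pol()"
```

```text
t 5.7 tcp [ 0.5519 -0.0347  0.2478] yawy 7.76 zt [ 0.001 -0.    -1.   ] Ftool [ 0.56 -3.34 -1.33] w 0.0141 q6 -0.26
grasp r 0.0508 ang -81.41
```

>>> {"api": "drive_tool", "payload": {"increments": [[0.0005,-0.0157,0,0,0,0.01,0.66],[0.0005,-0.0157,0,0,0,0.01,0.66],[0.0005,-0.0157,0,0,0,0.01,0.66],[0.0005,-0.0157,0,0,0,0.01,0.66],[0.0005,-0.0157,0,0,0,0.01,0.66],[0.0005,-0.0157,0,0,0,0.01,0.66],[0.0005,-0.0157,0,0,0,0.01,0.66],[0.0005,-0.0157,0,0,0,0.01,0.66]]}}

```text
time: 6.5
tcp_pos: [0.5276, -0.0321, 0.248]
eef_rot: [0.824, 0.566, 0.001, 0.001]
wrist_force: [0.7, -1.1, -1.7]
gripper_width: 0.0145
gripper_force: 0.6
```

>>> {"api": "drive_tool", "payload": {"increments": [[0.0005,-0.0157,0,0,0,0.01,0.66],[0.0005,-0.0157,0,0,0,0.01,0.66],[0.0005,-0.0157,0,0,0,0.01,0.66],[0.0005,-0.0157,0,0,0,0.01,0.66],[0.0005,-0.0157,0,0,0,0.01,0.66],[0.0005,-0.0157,0,0,0,0.01,0.66],[0.0005,-0.0157,0,0,0,0.01,0.66],[0.0005,-0.0157,0,0,0,0.01,0.66]]}}

```text
time: 7.3
tcp_pos: [0.5074, -0.0179, 0.2479]
eef_rot: [0.939, 0.343, 0.001, 0.001]
wrist_force: [1.1, -2.3, -1.7]
gripper_width: 0.0146
gripper_force: 1.9
```

```bash
python3 -c "
from h import *
pol()"
```

```text
t 7.3 tcp [ 0.5074 -0.0179  0.2479] yawy -49.87 zt [ 0.003 -0.002 -1.   ] Ftool [-0.68  2.44  1.7 ] w 0.0146 q6 0.76
grasp r 0.0497 ang -137.44
```

>>> {"api": "drive_tool", "payload": {"increments": [[0.0005,-0.0157,0,0,0,0.01,0.66],[0.0005,-0.0157,0,0,0,0.01,0.66],[0.0005,-0.0157,0,0,0,0.01,0.66],[0.0005,-0.0157,0,0,0,0.01,0.66],[0.0005,-0.0157,0,0,0,0.01,0.66],[0.0005,-0.0157,0,0,0,0.01,0.66],[0.0005,-0.0157,0,0,0,0.01,0.66],[0.0005,-0.0157,0,0,0,0.01,0.66]]}}

```text
time: 8.1
tcp_pos: [0.4965, 0.0046, 0.2479]
eef_rot: [0.995, 0.099, 0.001, 0.001]
wrist_force: [1.2, -4.8, -1.6]
gripper_width: 0.0144
gripper_force: 2.5
```

>>> {"api": "drive_tool", "payload": {"increments": [[0.0005,-0.0157,0,0,0,0.01,0.66],[0.0005,-0.0157,0,0,0,0.01,0.66],[0.0005,-0.0157,0,0,0,0.01,0.66],[0.0005,-0.0157,0,0,0,0.01,0.66],[0.0005,-0.0157,0,0,0,0.01,0.66],[0.0005,-0.0157,0,0,0,0.01,0.66],[0,0,0,0,0,0,0.66],[0,0,0,0,0,0,0.66]]}}

```text
time: 8.9
tcp_pos: [0.4963, 0.0241, 0.2478]
eef_rot: [0.996, -0.087, 0.001, -0.001]
wrist_force: [1.4, 3.9, 1.0]
gripper_width: 0.0144
gripper_force: 2.3
```

```bash
python3 -c "
from h import *
pol()
s=robot.snapshot('wrist');save(s,'w3')"
```

```text
t 8.9 tcp [0.4963 0.0241 0.2478] yawy -99.97 zt [ 0.003  0.001 -1.   ] Ftool [ 0.67 -4.05 -0.97] w 0.0144 q6 1.72
grasp r 0.0486 ang 169.63
```

View pics/w3.png

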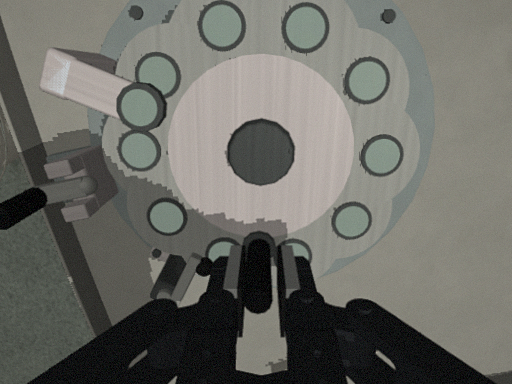

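The pin is still caged at (258,270) and the stop pad is at (205,266), just ahead on the clockwise side. I'll approach it slowly now.

>>> {"api": "drive_tool", "payload": {"increments": [[0.0002,-0.0087,0,0,0,0.0055,0.66],[0.0002,-0.0087,0,0,0,0.0055,0.66],[0.0002,-0.0087,0,0,0,0.0055,0.66],[0.0002,-0.0087,0,0,0,0.0055,0.66],[0.0002,-0.0087,0,0,0,0.0055,0.66],[0.0002,-0.0087,0,0,0,0.0055,0.66],[0,0,0,0,0,0,0.66],[0,0,0,0,0,0,0.66]]}}

```text
time: 9.75
tcp_pos: [0.4987, 0.0329, 0.2468]
eef_rot: [0.982, -0.19, -0.0, 0.001]
wrist_force: [-1.2, -4.0, 2.6]
gripper_width: 0.0148
gripper_force: 2.7
```

```bash
python3 -c "
from h import *
pol()"
```

```text
t 9.75 tcp [0.4987 0.0329 0.2468] yawy -111.91 zt [-0.001 -0.002 -1.   ] Ftool [ 0.38  4.13 -2.55] w 0.0148 q6 1.95
grasp r 0.049 ang 159.63
```

>>> {"api": "drive_tool", "payload": {"increments": [[0,-0.0022,0,0,0,0.0014,0.66],[0,-0.0022,0,0,0,0.0014,0.66],[0,-0.0022,0,0,0,0.0014,0.66],[0,-0.0022,0,0,0,0.0014,0.66],[0,0,0,0,0,0,0.66],[0,0,0,0,0,0,0.66],[0,0,0,0,0,0,0.66],[0,0,0,0,0,0,0.66]]}}

```text
time: 10.55
tcp_pos: [0.4994, 0.035, 0.2468]
eef_rot: [0.978, -0.207, -0.0, 0.0]
wrist_force: [-1.8, -4.1, 2.7]
gripper_width: 0.0146
gripper_force: 2.5
```

```bash
python3 -c "
from h import *
pol()"
```

```text
t 10.55 tcp [0.4994 0.035  0.2468] yawy -113.95 zt [-0.    -0.001 -1.   ] Ftool [-0.02  4.46 -2.68] w 0.0146 q6 1.99
grasp r 0.0491 ang 156.82
```

>>> {"api": "drive_tool", "payload": {"increments": [[0,-0.0022,0,0,0,0.0014,0.66],[0,-0.0022,0,0,0,0.0014,0.66],[0,-0.0022,0,0,0,0.0014,0.66],[0,-0.0022,0,0,0,0.0014,0.66],[0,0,0,0,0,0,0.66],[0,0,0,0,0,0,0.66],[0,0,0,0,0,0,0.66],[0,0,0,0,0,0,0.66]]}}

```text
time: 11.35
tcp_pos: [0.5002, 0.0371, 0.2467]
eef_rot: [0.974, -0.225, 0.0, -0.0]
wrist_force: [-3.2, -2.3, 1.9]
gripper_width: 0.0145
gripper_force: 1.4
```

```bash
python3 -c "
from h import *
pol()"
```

```text
t 11.35 tcp [0.5002 0.0371 0.2467] yawy -115.99 zt [ 0.  0. -1.] Ftool [-1.82  3.49 -1.9 ] w 0.0145 q6 2.02
grasp r 0.0492 ang 153.96
```

>>> {"api": "drive_tool", "payload": {"increments": [[0,-0.0022,0,0,0,0.0014,0.66],[0,-0.0022,0,0,0,0.0014,0.66],[0,-0.0022,0,0,0,0.0014,0.66],[0,0,0,0,0,0,0.66],[0,0,0,0,0,0,0.66],[0,0,0,0,0,0,0.66],[0,0,0,0,0,0,0.66],[0,0,0,0,0,0,0.66]]}}

```text
time: 12.15
tcp_pos: [0.5008, 0.0382, 0.2467]
eef_rot: [0.971, -0.238, 0.0, -0.0]
wrist_force: [-1.6, -1.2, 1.6]
gripper_width: 0.0143
gripper_force: 1.2
```

```bash
python3 -c "
from h import *
pol()"
```

```text
t 12.15 tcp [0.5008 0.0382 0.2467] yawy -117.51 zt [ 0.  0. -1.] Ftool [-0.84  1.82 -1.64] w 0.0143 q6 2.05
grasp r 0.0492 ang 152.51
```

>>> {"api": "drive_tool", "payload": {"increments": [[0,-0.0022,0,0,0,0.0014,0.66],[0,-0.0022,0,0,0,0.0014,0.66],[0,0,0,0,0,0,0.66],[0,0,0,0,0,0,0.66],[0,0,0,0,0,0,0.66],[0,0,0,0,0,0,0.66],[0,0,0,0,0,0,0.66],[0,0,0,0,0,0,0.66]]}}

```text
time: 12.95
tcp_pos: [0.5012, 0.0389, 0.2467]
eef_rot: [0.969, -0.246, 0.0, -0.0]
wrist_force: [-2.1, -1.1, 1.8]
gripper_width: 0.0147
gripper_force: 1.1
```

```bash
python3 -c "
from h import *
pol()"
```

```text
t 12.95 tcp [0.5012 0.0389 0.2467] yawy -118.52 zt [ 0.  0. -1.] Ftool [-1.35  1.96 -1.75] w 0.0147 q6 2.07
grasp r 0.0492 ang 151.52
```

>>> {"api": "drive_tool", "payload": {"increments": [[0,-0.0022,0,0,0,0.0014,0.66],[0,-0.0022,0,0,0,0.0014,0.66],[0,0,0,0,0,0,0.66],[0,0,0,0,0,0,0.66],[0,0,0,0,0,0,0.66],[0,0,0,0,0,0,0.66],[0,0,0,0,0,0,0.66],[0,0,0,0,0,0,0.66]]}}

```text
time: 13.75
tcp_pos: [0.5017, 0.0397, 0.2467]
eef_rot: [0.967, -0.255, 0.0, -0.0]
wrist_force: [-1.2, -0.8, 0.8]
gripper_width: 0.0145
gripper_force: 0.9
```

```bash
python3 -c "
from h import *
pol()"
```

```text
t 13.75 tcp [0.5017 0.0397 0.2467] yawy -119.53 zt [ 0.  0. -1.] Ftool [-0.61  1.31 -0.78] w 0.0145 q6 2.09
grasp r 0.0492 ang 150.44
```

>>> {"api": "drive_tool", "payload": {"increments": [[0,-0.0022,0,0,0,0.0014,0.66],[0,-0.0022,0,0,0,0.0014,0.66],[0,0,0,0,0,0,0.66],[0,0,0,0,0,0,0.66],[0,0,0,0,0,0,0.66],[0,0,0,0,0,0,0.66],[0,0,0,0,0,0,0.66],[0,0,0,0,0,0,0.66]]}}

```text
time: 14.55
tcp_pos: [0.5021, 0.0405, 0.2467]
eef_rot: [0.965, -0.263, 0.0, -0.0]
wrist_force: [-1.3, -1.0, 1.0]
gripper_width: 0.0144
gripper_force: 0.7
```

```bash
python3 -c "
from h import *
pol()"
```

```text
t 14.55 tcp [0.5021 0.0405 0.2467] yawy -120.54 zt [ 0.  0. -1.] Ftool [-0.61  1.49 -0.99] w 0.0144 q6 2.11
grasp r 0.0492 ang 149.45
```

>>> {"api": "drive_tool", "payload": {"increments": [[0,-0.0022,0,0,0,0.0014,0.66],[0,-0.0022,0,0,0,0.0014,0.66],[0,0,0,0,0,0,0.66],[0,0,0,0,0,0,0.66],[0,0,0,0,0,0,0.66],[0,0,0,0,0,0,0.66],[0,0,0,0,0,0,0.66],[0,0,0,0,0,0,0.66]]}}

```text
time: 15.35
tcp_pos: [0.5025, 0.0411, 0.2467]
eef_rot: [0.962, -0.272, -0.0, 0.0]
wrist_force: [-4.3, -3.6, 2.2]
gripper_width: 0.0145
gripper_force: 2.5
```

```bash
python3 -c "
from h import *
pol()
s=robot.snapshot('wrist');save(s,'w4')
cv2.imwrite('pics/w4c.png',cv2.resize(s['frame'][180:330,130:330,::-1],None,fx=4,fy=4,interpolation=2))"
```

```text
t 15.35 tcp [0.5025 0.0411 0.2467] yawy -121.55 zt [-0. -0. -1.] Ftool [-1.79  5.34 -2.17] w 0.0145 q6 2.13
grasp r 0.0492 ang 148.68
```

View pics/w4c.png

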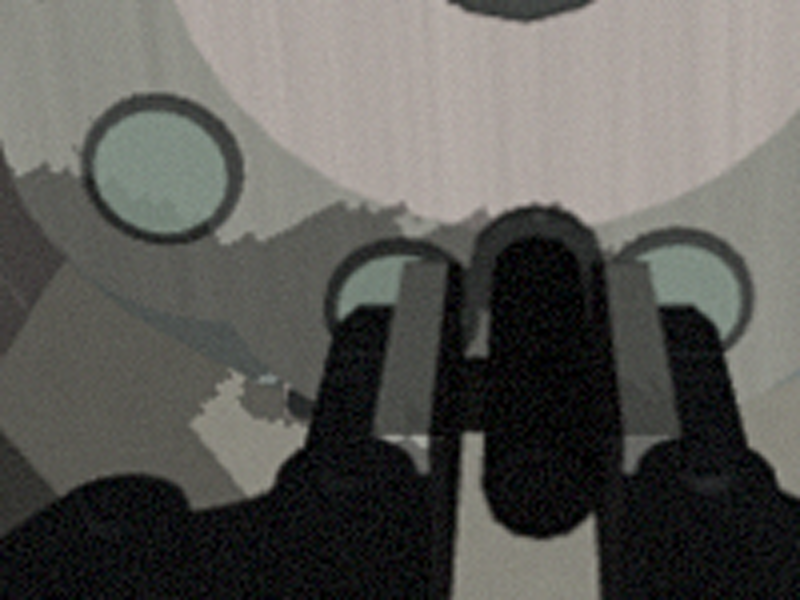

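The pin (545,380) bears against the right, trailing finger, and the stop has been met: the force jumped from 1.5 to 5.3 N. One more small half-degree nudge should confirm it.

>>> {"api": "drive_tool", "payload": {"increments": [[0,-0.0022,0,0,0,0.0014,0.66],[0,0,0,0,0,0,0.66],[0,0,0,0,0,0,0.66],[0,0,0,0,0,0,0.66],[0,0,0,0,0,0,0.66],[0,0,0,0,0,0,0.66],[0,0,0,0,0,0,0.66],[0,0,0,0,0,0,0.66]]}}

```text
time: 16.2
tcp_pos: [0.5027, 0.0414, 0.2467]
eef_rot: [0.961, -0.276, -0.0, 0.0]
wrist_force: [-3.5, -5.0, 2.5]
gripper_width: 0.0143
gripper_force: 3.0
```

```bash
python3 -c "
from h import *
pol()"
```

```text
t 16.2 tcp [0.5027 0.0414 0.2467] yawy -122.06 zt [-0. -0. -1.] Ftool [-0.32  6.05 -2.54] w 0.0143 q6 2.14
grasp r 0.0492 ang 148.35
```

>>> {"api": "drive_tool", "payload": {"increments": [[0.0003,0.0129,0,0,0,-0.0082,0.66],[0.0003,0.0129,0,0,0,-0.0082,0.66],[0.0003,0.0129,0,0,0,-0.0082,0.66],[0.0003,0.0129,0,0,0,-0.0082,0.66],[0.0003,0.0129,0,0,0,-0.0082,0.66],[0,0,0,0,0,0,0.6],[0,0,0,0,0,0,0.6],[0,0,0,0,0,0,0.6]]}}

```text
time: 17.0
tcp_pos: [0.4975, 0.0302, 0.2467]
eef_rot: [0.989, -0.151, 0.0, -0.0]
wrist_force: [0.1, 0.5, 0.5]
gripper_width: 0.0172
gripper_force: 0.0
```

```bash
python3 -c "
from h import *
pol()"
```

```text
t 17.0 tcp [0.4975 0.0302 0.2467] yawy -107.34 zt [ 0.     0.001 -1.   ] Ftool [-0.07 -0.5  -0.45] w 0.0172 q6 1.86
grasp r 0.0492 ang 162.57
```

>>> {"api": "drive_tool", "payload": {"increments": [[0.001,0.0224,0,0,0,-0.0143,0.66],[0.001,0.0224,0,0,0,-0.0143,0.66],[0.001,0.0224,0,0,0,-0.0143,0.66],[0.001,0.0224,0,0,0,-0.0143,0.66],[0.001,0.0224,0,0,0,-0.0143,0.66],[0.001,0.0224,0,0,0,-0.0143,0.66],[0.001,0.0224,0,0,0,-0.0143,0.66],[0,0,0,0,0,0,0.66]]}}

```text
time: 17.8
tcp_pos: [0.4979, -0.0011, 0.2467]
eef_rot: [0.987, 0.163, 0.0, -0.0]
wrist_force: [-0.2, 0.6, -0.6]
gripper_width: 0.014
gripper_force: 0.0
```

>>> {"api": "drive_tool", "payload": {"increments": [[0.001,0.0224,0,0,0,-0.0143,0.66],[0.001,0.0224,0,0,0,-0.0143,0.66],[0.001,0.0224,0,0,0,-0.0143,0.66],[0.001,0.0224,0,0,0,-0.0143,0.66],[0.001,0.0224,0,0,0,-0.0143,0.66],[0.001,0.0224,0,0,0,-0.0143,0.66],[0.001,0.0224,0,0,0,-0.0143,0.66],[0,0,0,0,0,0,0.66]]}}

```text
time: 18.6
tcp_pos: [0.5164, -0.0256, 0.2466]
eef_rot: [0.888, 0.459, 0.0, -0.0]
wrist_force: [0.3, -0.2, 0.7]
gripper_width: 0.0145
gripper_force: 0.0
```

```bash
python3 -c "
from h import *
pol()"
```

```text
t 18.6 tcp [ 0.5164 -0.0256  0.2466] yawy -35.33 zt [ 0.  0. -1.] Ftool [-0.    0.39 -0.68] w 0.0145 q6 0.5
grasp r 0.0497 ang -124.35
```

Forces are near zero at each notch, so that's count 2. Two more clicks to go.

>>> {"api": "drive_tool", "payload": {"increments": [[0.001,0.0224,0,0,0,-0.0143,0.66],[0.001,0.0224,0,0,0,-0.0143,0.66],[0.001,0.0224,0,0,0,-0.0143,0.66],[0.001,0.0224,0,0,0,-0.0143,0.66],[0.001,0.0224,0,0,0,-0.0143,0.66],[0.001,0.0224,0,0,0,-0.0143,0.66],[0.001,0.0224,0,0,0,-0.0143,0.66],[0,0,0,0,0,0,0.66]]}}

```text
time: 19.4
tcp_pos: [0.5459, -0.0346, 0.2466]
eef_rot: [0.703, 0.711, 0.0, -0.0]
wrist_force: [-0.3, 0.4, 0.3]
gripper_width: 0.0145
gripper_force: 0.0
```

>>> {"api": "drive_tool", "payload": {"increments": [[0.001,0.0224,0,0,0,-0.0143,0.66],[0.001,0.0224,0,0,0,-0.0143,0.66],[0.001,0.0224,0,0,0,-0.0143,0.66],[0.001,0.0224,0,0,0,-0.0143,0.66],[0.001,0.0224,0,0,0,-0.0143,0.66],[0.001,0.0224,0,0,0,-0.0143,0.66],[0.0005,0.0205,0,0,0,-0.013,0.6],[0,0,0,0,0,0,0.4]]}}

```text
time: 20.2
tcp_pos: [0.5747, -0.0248, 0.2466]
eef_rot: [0.453, 0.892, 0.0, -0.0]
wrist_force: [0.9, -0.7, -0.2]
gripper_width: 0.0256
gripper_force: 0.0
```

```bash
python3 -c "
from h import *
pol()"
```

```text
t 20.2 tcp [ 0.5747 -0.0248  0.2466] yawy 36.19 zt [-0.  0. -1.] Ftool [-1.11  0.34  0.2 ] w 0.0256 q6 -0.74
grasp r 0.0503 ang -53.19
```

>>> {"api": "drive_tool", "payload": {"increments": [[0,0,-0.2,0,0,0,0.3],[0,0,-0.2,0,0,0,0.3],[0,0,0,0,0,-0.0217,0.3],[0,0,0,0,0,-0.0217,0.3],[0,0,0,0,0,-0.0217,0.3],[0,0,0,0,0,-0.0217,0.3],[0,0,0,0,0,-0.0217,0.3],[0,0,0,0,0,-0.0217,0.3]]}}

```text
time: 21.0
tcp_pos: [0.5743, -0.0253, 0.3266]
eef_rot: [0.059, 0.998, -0.0, -0.0]
wrist_force: [0.3, 0.1, 0.3]
gripper_width: 0.0299
gripper_force: 0.0
```

>>> {"api": "drive_tool", "payload": {"increments": [[0,0,0,0,0,-0.0217,0.3],[0.0254,0.1325,0,0,0,0,0.3],[0.0254,0.1325,0,0,0,0,0.3],[0.0254,0.1325,0,0,0,0,0.3],[0.0254,0.1325,0,0,0,0,0.3],[0.0254,0.1325,0,0,0,0,0.3],[0.0254,0.1325,0,0,0,0,0.3],[0,0,0,0,0,0,0.3]]}}

```text
time: 21.8
tcp_pos: [0.5403, 0.1356, 0.3267]
eef_rot: [-0.008, 1.0, 0.0, -0.0]
wrist_force: [0.1, 0.2, -0.1]
gripper_width: 0.0303
gripper_force: 0.0
```

```bash
python3 - <<'E'
from h import *
st()
s=robot.snapshot("wrist");save(s,"w5")
for n in("crank_top","bolt_knob"):
    for r in robot.look_for(s,n)[:2]: print(n,np.round(r["xy"],1),round(r["confidence"],2),np.round(atz(s,r["xy"],Z[n]),4))
E
```

```text
t 21.8 tcp [0.5403 0.1356 0.3267] yawy 90.94 zt [-0.     0.001 -1.   ] Ftool [-0.1   0.25  0.14] w 0.0303 q6 -1.41
crank_top [101.6 186.6] 0.65 [0.5188 0.0394 0.103 ]
bolt_knob [253.7 195. ] 0.58 [0.5299 0.1299 0.082 ]
```

View pics/w5.png

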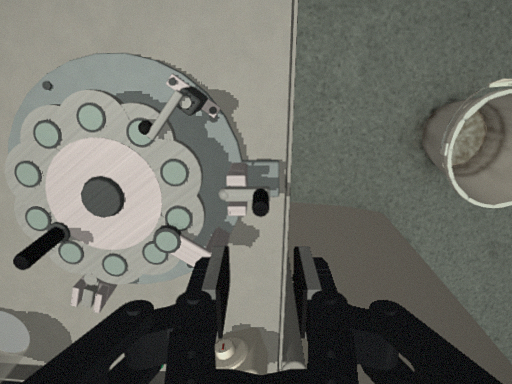

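The wrist view shows the knob from (260,192) to (261,210), the hub at (103,196) and the crank pin at (40,245), where count 4 should be.

```bash
python3 - <<'E'
from h import *
s=robot.snapshot("wrist")
h=atz(s,(103,196.5),.053)
for n,c,z in(("hub",(103,196.5),.053),("knobtop",(261,207),.082),("crank",(26,258),.103)):
    p=atz(s,c,z);d=p-h;print(n,p.round(4),np.hypot(*d[:2]).round(4),np.degrees(np.arctan2(d[1],d[0])).round(1))
E
```

```text
hub [0.5439 0.0119 0.053 ] 0.0 0.0
knobtop [0.5392 0.1317 0.082 ] 0.12 92.3
crank [ 0.5698 -0.0224  0.103 ] 0.0429 -52.9
```

>>> {"api": "drive_tool", "payload": {"increments": [[0,0,0.07,0,0,0,0.3],[0,0,0.07,0,0,0,0.3],[0,0,0.07,0,0,0,0.3],[0,0,0.07,0,0,0,0.3],[0,0,0.07,0,0,0,0.3],[0,0,0.07,0,0,0,0.3],[0,0,0.005,0,0,0,0.4],[0,0,0,0,0,0,0.5]]}}

```text
time: 22.8
tcp_pos: [0.5413, 0.1332, 0.2414]
eef_rot: [-0.009, 1.0, -0.0, -0.0]
wrist_force: [0.7, -0.8, 0.1]
gripper_width: 0.0214
gripper_force: 0.0
```

>>> {"api": "drive_tool", "payload": {"increments": [[0,-0.01,0,0,0,0,0.5],[0,-0.01,0,0,0,0,0.5],[0,-0.01,0,0,0,0,0.5],[0,-0.01,0,0,0,0,0.5],[0,-0.01,0,0,0,0,0.5],[0,0,0,0,0,0,0.5],[0,0,0,0,0,0,0.5],[0,0,0,0,0,0,0.5]]}}

```text
time: 23.6
tcp_pos: [0.5414, 0.1231, 0.2416]
eef_rot: [-0.009, 1.0, -0.0, -0.0]
wrist_force: [0.2, 1.8, 1.0]
gripper_width: 0.0212
gripper_force: 0.7
```

```bash
python3 - <<'E'
from h import *
st()
s=robot.snapshot("wrist");save(s,"w6")
cv2.imwrite('pics/w6c.png',cv2.resize(s['frame'][80:384,60:420,::-1],None,fx=1.9,fy=1.9,interpolation=2))
E
```

```text
t 23.6 tcp [0.5414 0.1231 0.2416] yawy 91.06 zt [-0. -0. -1.] Ftool [-0.28  1.82 -1.03] w 0.0212 q6 -1.43
```

View pics/w6c.png

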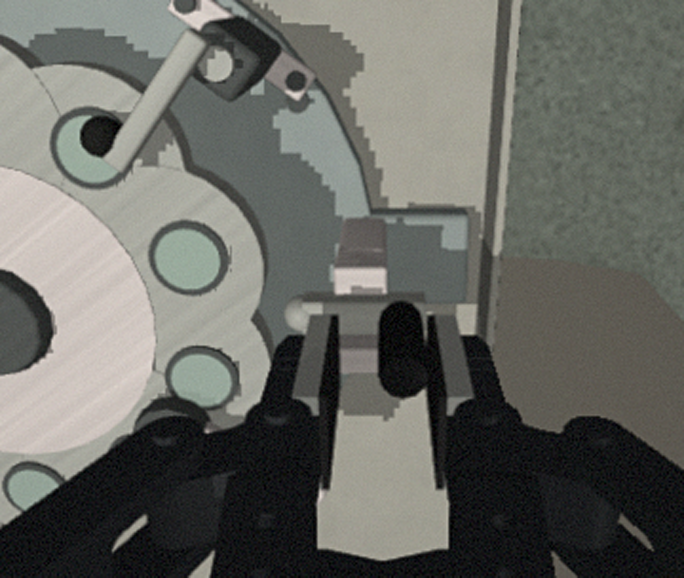

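The knob (403,360) bears against the outer finger, and the bolt tip (298,314) lines up with the rim notch (258,315). I'll keep pushing.

>>> {"api": "drive_tool", "payload": {"increments": [[0,-0.008,0,0,0,0,0.5],[0,-0.008,0,0,0,0,0.5],[0,-0.008,0,0,0,0,0.5],[0,-0.008,0,0,0,0,0.5],[0,-0.008,0,0,0,0,0.5],[0,0,0,0,0,0,0.5],[0,0,0,0,0,0,0.5],[0,0,0,0,0,0,0.5]]}}

```text
time: 24.45
tcp_pos: [0.5416, 0.1151, 0.2416]
eef_rot: [-0.009, 1.0, -0.0, -0.0]
wrist_force: [0.4, 1.8, 0.9]
gripper_width: 0.0214
gripper_force: 0.7
```

>>> {"api": "drive_tool", "payload": {"increments": [[0,-0.005,0,0,0,0,0.5],[0,-0.005,0,0,0,0,0.5],[0,0,0,0,0,0,0.5],[0,0,0,0,0,0,0.5],[0,0,0,0,0,0,0.5],[0,0,0,0,0,0,0.5],[0,0,0,0,0,0,0.5],[0,0,0,0,0,0,0.5]]}}

```text
time: 25.25
tcp_pos: [0.5415, 0.114, 0.2417]
eef_rot: [-0.01, 1.0, 0.001, 0.0]
wrist_force: [0.2, 7.8, -2.1]
gripper_width: 0.0214
gripper_force: 3.8
```

>>> {"api": "drive_tool", "payload": {"increments": [[0,-0.005,0,0,0,0,0.5],[0,-0.003,0,0,0,0,0.5],[0,0,0,0,0,0,0.5],[0,0,0,0,0,0,0.5],[0,0,0,0,0,0,0.5],[0,0,0,0,0,0,0.5],[0,0,0,0,0,0,0.5],[0,0,0,0,0,0,0.5]]}}

```text
time: 26.05
tcp_pos: [0.5415, 0.1133, 0.2417]
eef_rot: [-0.01, 1.0, 0.002, 0.0]
wrist_force: [1.3, 12.1, -1.1]
gripper_width: 0.0214
gripper_force: 6.4
```

>>> {"api": "drive_tool", "payload": {"increments": [[0,0.012,0,0,0,0,0.4],[0,0.01,0,0,0,0,0.4],[0,0,0,0,0,0,0.35],[0,0,-0.1,0,0,0,0.35],[0,0,-0.15,0,0,0,0.35],[0,0,-0.15,0,0,0,0.35],[0,0,0,0,0,0,0.35],[0,0,0,0,0,0,0.35]]}}

```text
time: 26.85
tcp_pos: [0.5417, 0.1157, 0.3222]
eef_rot: [-0.009, 1.0, -0.0, 0.001]
wrist_force: [0.1, -0.5, -0.2]
gripper_width: 0.0278
gripper_force: 0.0
```

```bash
python3 - <<'E'
from h import *
st()
s=robot.snapshot("wrist");save(s,"w7")
E
```

```text
t 26.85 tcp [0.5417 0.1157 0.3222] yawy 91.04 zt [ 0.001 -0.    -1.   ] Ftool [-0.11 -0.46  0.23] w 0.0278 q6 -1.45
```

View pics/w7.png

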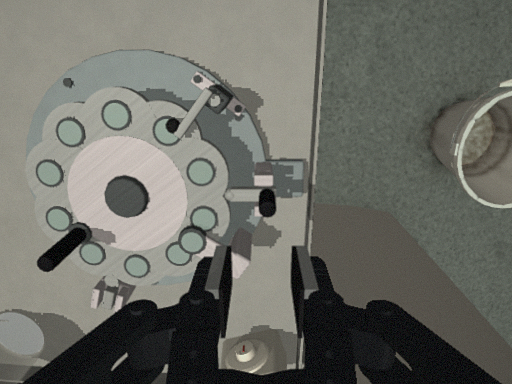

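The bolt tip now meets the rim notch at (227,195), with the knob at (268,206) and the pin at (60,248). A last check of the knob's travel comes before handing in.

```bash
python3 - <<'E'
from h import *
s=robot.snapshot("wrist")
h=atz(s,(126,196.5),.053)
for n,c,z in(("knobtop",(267.5,205.5),.082),("crank",(48,260),.103)):
    p=atz(s,c,z);d=p-h;print(n,p.round(4),np.hypot(*d[:2]).round(4),np.degrees(np.arctan2(d[1],d[0])).round(1))
E
```

```text
knobtop [0.536  0.1188 0.082 ] 0.1039 93.3
crank [ 0.5678 -0.0201  0.103 ] 0.0437 -53.6
```

```bash
python3 -c "
from plant import robot
print(robot.hand_in())"
```

```text
the job is handed in; nothing more can be done
None
```

I rested the wheel gently against the home stop and turned it back four clicks. The lock bolt is pushed in about 15 mm and seated in the rim, the knob is released, and the job is handed in (about 27 s used).

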